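Set up the weighing bench

TASK

Set up the weighing bench: stand the crucible in the middle of the balance's pan and put its knobbed lid on it, and lay the square tile on the sloped stand, centred and squarely against the ledge at the foot of the slope. Stand the squat jar on the bench midway between the balance's pan and the stand, in line with their centres, and the steel weight on the bench straight behind the jar (on the side away from the robot) with a gap of about 2 cm between them. Leave the beaker and the roll of tape where they are.

Things in the scene. Friction and masses are not known exactly. Their poses are not given: they have to be found in the camera images.
- balance: Compact white balance, fixed, 135 mm deep, 110 mm wide, 30 mm high, with a round steel pan 84 mm across, its top 36 mm above the bench. Origin on the bench under the pan's centre; x to its back (away from the robot, within 0.1 rad), y to its left, z up. Body from x = -80 mm (display) to +55 mm. Stands left or right of the stand.
- stand: Aluminium stand, fixed. Origin on the bench under the centre of its base (120 mm along x, 100 mm along y); x to its back (away from the robot, within 0.2 rad), z up. Its plate, 100 mm wide, rises to +x at 25 degrees for 96 mm (top 59 mm high). Across its low end a dark ledge stands 10 mm proud; plate and ledge meet at x = -45, z = 18 mm. 315 to 335 mm beside the balance.
- crucible_mid (a point): Open white porcelain crucible, a small cup 46 mm in diameter (33 mm at the foot; the upper 14 mm are straight-sided), 36 mm high, wall 3 mm. The point is on its axis half-way up, 18 mm above its underside; z is up its axis.
- lid_mid (a point): Lid of the crucible: white porcelain disc 50 mm in diameter and 5 mm thick, flat underneath, with a central round knob 14 mm in diameter standing 19 mm above the disc; 24 mm high in all. The point is on its axis 12 mm above its underside; z is up.
- jar_mid (a point): Squat closed amber glass jar with a black cap, 50 mm in diameter, 56 mm high. The point is on its axis half-way up (28 mm); z is up.
- weight_mid (a point): Steel calibration weight, about 0.4 kg: a cylinder 38 mm in diameter and 42 mm high, with a thin neck and a 22 mm knob above it, 60 mm high in all. The point is on its axis half-way up (30 mm); z is up.
- tile_mid (a point): Square white ceramic tile, 56 x 56 x 14 mm, lying flat. The point is its centre, 7 mm above its underside; x and y run parallel to its edges, z is normal to it.
- beaker_mid (a point): Small open glass beaker, 48 mm in diameter, 65 mm high; a bystander, to be left where it is. The point is on its axis half-way up (32.5 mm).
- tape_mid (a point): Roll of paper tape lying flat, 56 mm in diameter, 20 mm high with a 26 mm hole; a bystander, to be left where it is. The point is on its axis half-way up (10 mm).
Mind the look-alikes: they are no part of the job. Leave any purple look-alike of the part that bears crucible_mid alone. What is shaped like the part that bears weight_mid but red is not meant.

How it is judged:
At the end, for the whole second after the job is handed in: Crucible on pan within 12 mm, lid on it within 8 mm; tile flat on slope, within 13 mm of its middle, up to 6 mm off the ledge; jar within 15 mm of midway between pan and stand; weight 8 to 35 mm behind the jar, within about 20 mm sideways; all upright, released, at rest (horizontal distance between crucible_mid and balance below 0.012 m and height (world z) of crucible_mid between 0.05 and 0.058 m and angle between each of crucible_mid, lid_mid, jar_mid, weight_mid's own z axis and vertical below 0.08 rad and horizontal distance between lid_mid and crucible_mid below 0.008 m and height (world z) of lid_mid between 0.08 and 0.089 m and x of tile_mid in the frame of stand between -0.0275 and -0.0165 m and y of tile_mid in the frame of stand between -0.013 and 0.013 m and z of tile_mid in the frame of stand between 0.0325 and 0.0405 m and angle between tile_mid's own z axis and vertical between 0.35 and 0.52 rad and x of jar_mid in the frame of balance between -0.018 and 0.018 m and horizontal distance between jar_mid and balance below 0.182 m and horizontal distance between jar_mid and stand below 0.182 m and height (world z) of jar_mid between 0.024 and 0.032 m and horizontal distance between weight_mid and jar_mid between 0.052 and 0.08 m and x of weight_mid in the frame of balance above 0.04 m and horizontal distance between weight_mid and balance below 0.202 m and horizontal distance between weight_mid and stand below 0.202 m and height (world z) of weight_mid between 0.026 and 0.034 m and linear speed of each of crucible, lid, jar, weight, tile below 0.02 m/s and contact force between each of crucible, lid, jar, weight, tile and the fingers below 0.1 N); the robot touches nothing.
It fails at once if the beaker is shifted by more than 20 mm (distance of beaker_mid from where it was at the start of the episode above 0.02 m).
It fails at once if the roll of tape is shifted by more than 20 mm (distance of tape_mid from where it was at the start of the episode above 0.02 m).
It also fails if it takes over 128 s, if anything falls off the work surface, if the arm or the gripper's body presses on something with over 40 N, if the wrist force passes 120 N, or if a joint passes its speed limit or range.

ROBOT

A 6-joint arm with a two-finger parallel gripper is mounted at the origin on the work surface. World frame = base frame: x ahead of the robot, y to its left, z up, the work surface at z = 0. Lengths are in m, angles in rad, forces in N, time in s.
With the tool pointing down it reaches from about 0.375 to 0.925 m from the base axis. Payload 5.7 kg.
Tool frame: the origin (TCP) lies on the mounting face of the last link; the fingertips stand 173 mm ahead of it and the grasp point (between the pads) lies manip.hold_point_z ahead of it (manip.hold_point_z is the distance from the TCP to the grasp point, in m); z points along the fingers, y is the line along which they close (so a half turn about z gives the same grasp; the last joint's range is limited). The gripper opens to 85 mm and grips with 20 to 120 N. Pads are 22 mm wide; open, the fingers measure 114 mm over their backs; the gripper's body (76 mm by 85 mm) begins 54 mm behind the grasp point. The pads swing forward as they close: fully open they stand 13 mm farther back than shut.
Start: joints at [1.126, 0.359, 1.51, -0, 1.272, -0.115], TCP at [0.194, 0.568, 0.405] pointing down, gripper open.
Joint ranges: [-2.97, 2.97], [-1.01, 2.36], [0.21, 2.38], [-0.96, 4.11], [0.2, 2.71], [-2.98, 2.98]. Speed limits (rad/s): [2.39, 2.39, 3.14, 3.14, 3.14, 3.14].

INTERFACE

Orientations are given as a 3x3 rotation matrix whose columns are the frame's x, y, z axes.
In Python, from workcell import monitor, imaging, workorder, nets, manip gives the robot as it stands.
- The arm moves only by the shell command python3 -m crank 'ROWS' [FORCE]. ROWS is JSON, a list of rows, each an object of numbers: "gripper": the gripper command: -1 is shut, 1 is fully open, values between are in proportion; "dx", "dy", "dz": the shift along the tool's x, y, z in m; "twist": the turn about the tool's z in degrees. In form: [{"gripper": .., "dx": .., "dy": .., "dz": .., "twist": ..}, ...]. A call has 1 to 20 rows; each row is the pose to reach, as a shift and turn from the pose commanded when the call began, along the tool's axes at that moment; what a row does not reach only later rows make up. A row lasts 1/10 s, in which the tool goes at most 50 mm and 8.59 degrees, less where a joint would pass 70% of its speed; a pose out of reach is approached as far as the arm can. A call with a gripper value outside its range is refused whole. The fingers move at their own pace and stop on an object; FORCE is the grip in N (left out, the last holds). Time passes only in rows, so rows that repeat a pose let the fingers close. It gives the time, the measured TCP pose, the force, the opening and the grip force at its end, in the units of the state.
- monitor.read_state(): the state, without advancing time (a new reading comes with each control period).
- imaging.read_camera(name): name is "scene" or "top"; returns a dict with "frame" (400x640x3 uint8, red, green, blue), "camera_matrix" (3x3 intrinsics, pixels), "distortion" ([k1, k2, p1, p2, k3] as OpenCV has them; the pictures are not rectified), "T" (4x4, takes a point from camera to world coordinates). Camera axes: x right, y down, z forward; pixel columns grow to the right and rows downward; lengths in m; the calibration is good to about 2 mm. A picture is of the moment at which its call begins. There is no depth.
- workorder.hand_in(): hands the job in; it is judged then, once.
Trained networks look in a picture, given as the dict that the camera call returned (one of the last four; its "shot" number tells which), for a name from the list of things; names that differ only in an ending like _2 or _b are one class to them, and where a whole thing is asked for, a point or a joint stands for the part that bears it (a point fixed in the world has none). Each returns a list of dicts, best first, with "score" (0 to 1); they miss things now and then, are a little off and sometimes report something else, mostly with a low value. They report only what shows in the picture. A call takes as long as a camera call. They do not tell look-alikes from the thing itself.
- nets.recognise(picture, query): "point" ([column, row] in pixels, amid what is visible of it).
- nets.cut_out(picture, query): "mask" (400x640 bool, what is visible of it) and "point" ([column, row] in pixels, amid what is visible of it).
- nets.landmark_of(picture, query): "point" ([column, row] in pixels: a listed point, or the origin of a listed thing).
The state is a dict: "clock": time; "joint_positions": joint angles; "qd": joint speeds; "joint_efforts": joint torques, N m; "tcp_pos": TCP position; "tool_rot": TCP orientation; "ft_force": force on the tool from outside, world axes, zero at the start; "wrist_torque": the same for the moment, N m; "opening": finger opening in m; "finger_force": force on a finger pad.
Only numpy, scipy, OpenCV 4.12 (cv2) and the standard library are available. Lean on these libraries where they do the work, as an engineer would, in place of code of your own. Each camera call takes 0.05 s, during which the arm holds its last target. There are 200 camera calls.

## Working session

There is one attempt and no reset: what is moved stays moved. The work goes in short steps, Python scripts to look and compute and a shell command to move; the robot and the scene stay as the last step left them, time stands still between calls to the robot, and variables do not carry over. Pictures are saved under pics/ and viewed, at most 14 in all, crops included, and the job is handed in when it is done.

```bash
mkdir -p pics
cat > h.py <<'E'
import numpy as np, cv2
from workcell import monitor, imaging, workorder, nets, manip
def ray(p,uv):
    u=cv2.undistortPoints(np.array([[uv]],float),np.array(p["camera_matrix"],float),np.array(p["distortion"],float))[0,0]
    T=np.array(p["T"]); return T[:3,3], T[:3,:3]@np.array([u[0],u[1],1.])
def at(p,uv,z):
    o,d=ray(p,uv); return (o+d*(z-o[2])/d[2])
def proj(p,X):
    T=np.linalg.inv(np.array(p["T"])); r,_=cv2.Rodrigues(T[:3,:3])
    return cv2.projectPoints(np.array(X,float).reshape(-1,3),r,T[:3,3],np.array(p["camera_matrix"],float),np.array(p["distortion"],float))[0][:,0]
def save(p,n): cv2.imwrite("pics/"+n,p["frame"][:,:,::-1])
E
python3 - <<'E'
from h import *
s=monitor.read_state(); print(s["clock"],s["tcp_pos"],np.round(s["tool_rot"],3).tolist(),manip.hold_point_z,s["opening"])
H=dict(balance=0,stand=0,crucible_mid=.018,lid_mid=.012,jar_mid=.028,weight_mid=.03,tile_mid=.007,beaker_mid=.0325,tape_mid=.01)
for c in ["top","scene"]:
    p=imaging.read_camera(c); save(p,c+"0.png"); print(c,np.round(np.array(p["T"])[:3,3],3))
    for q,z in H.items():
        for d in nets.landmark_of(p,q):
            if d["score"]>.2: print(q,round(d["score"],2),np.round(d["point"],1),np.round(at(p,d["point"],z)[:2],4))
E
```

```text
0.0 [0.19414482 0.5673226  0.40381457] [[-0.946, 0.324, -0.001], [0.324, 0.946, -0.002], [0.0, -0.002, -1.0]] 0.1547 0.08556898216297022
top [ 0.271 -0.019  1.475]
balance 0.63 [366.5 205.6] [ 0.5255 -0.1656]
stand 0.84 [263.4 201.6] [0.5369 0.1549]
crucible_mid 0.55 [203.4 205.8] [0.5199 0.3385]
lid_mid 0.74 [207.7 175.7] [0.6166 0.3309]
jar_mid 0.57 [424.8 244.3] [ 0.4025 -0.3384]
weight_mid 0.7 [415.8 177.8] [ 0.608  -0.3167]
weight_mid 0.58 [439.8 162.4] [ 0.6578 -0.3943]
tile_mid 0.7 [197.9 246.2] [0.3959 0.353 ]
beaker_mid 0.47 [423.7 211.7] [ 0.5016 -0.3371]
beaker_mid 0.3 [194.6 246.6] [0.3925 0.3567]
tape_mid 0.69 [314.  235.6] [ 0.4304 -0.0032]
scene [1.27  0.228 0.657]
balance 0.8 [271.  194.3] [ 0.5333 -0.1718]
stand 0.71 [392.3 223.9] [0.5372 0.1562]
crucible_mid 0.93 [475.2 230.4] [0.5128 0.3452]
crucible_mid 0.59 [443.8 203.2] [0.4359 0.2652]
lid_mid 0.81 [463.5 263. ] [0.6209 0.3276]
weight_mid 0.82 [203.9 193.9] [ 0.6239 -0.3135]
weight_mid 0.54 [165.4 197.7] [ 0.67   -0.3947]
tile_mid 0.75 [477.3 206.1] [0.4039 0.3477]
beaker_mid 0.95 [219.5 164.8] [ 0.4989 -0.3428]
tape_mid 0.5 [341.8 180.9] [ 0.4238 -0.0089]
```

```bash
ls
```

```text
h.py
pics
```

View pics/top0.png

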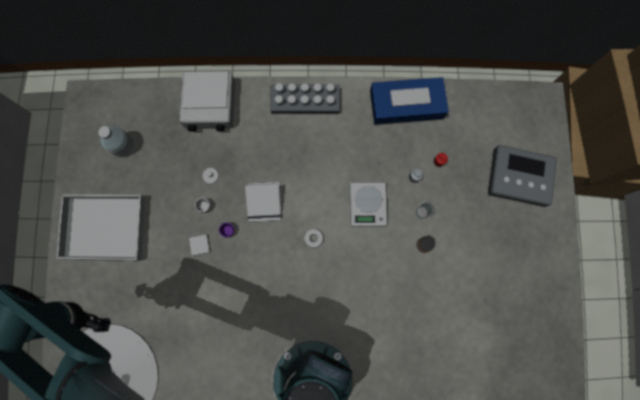

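View pics/scene0.png

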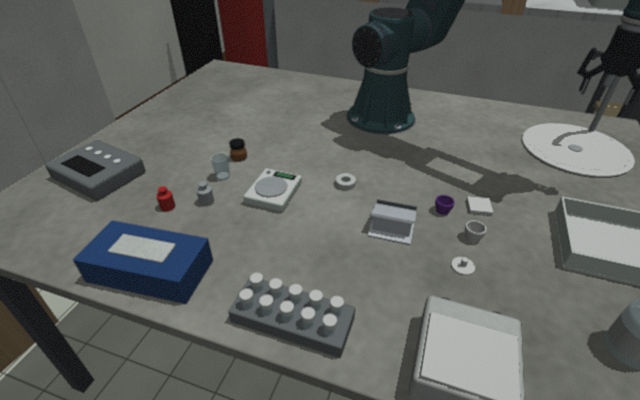

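The top view shows the crucible (203,205), lid (209,175), tile (199,244), purple crucible (228,230), stand (263,201) and tape (313,238). It also shows the pan (368,198), weight (416,175), red weight (441,159), beaker (423,210) and jar (426,244). The scene view agrees. Next I'll refine the poses by fitting silhouettes to the masks.

```bash
cat > fit.py <<'E'
from h import *
from scipy.optimize import minimize
a=np.linspace(0,2*np.pi,32,endpoint=False)
def cyl(*rz): return np.vstack([np.c_[r*np.cos(a),r*np.sin(a),0*a+z] for r,z in rz])
def box(x0,x1,y0,y1,z0,z1): return np.array([[x,y,z] for x in(x0,x1) for y in(y0,y1) for z in(z0,z1)])
c,s=np.cos(np.radians(25)),np.sin(np.radians(25))
M=dict(crucible_mid=[cyl((.0165,0),(.023,.022),(.023,.036))],lid_mid=[cyl((.025,0),(.025,.005)),cyl((.007,.005),(.007,.024))],
 jar_mid=[cyl((.025,0),(.025,.056))],weight_mid=[cyl((.019,0),(.019,.042)),cyl((.011,.05),(.011,.06)),cyl((.006,.042),(.006,.055))],
 tile_mid=[box(-.028,.028,-.028,.028,0,.014)],balance=[box(-.08,.055,-.055,.055,0,.03),cyl((.042,.036))],
 stand=[np.vstack([box(-.06,.06,-.05,.05,0,.004),box(-.045,.042,-.05,.05,.0,.018),[[.042,.05,.059],[.042,-.05,.059],[-.049,.05,.027],[-.049,-.05,.027]]])],
 beaker_mid=[cyl((.024,0),(.024,.065))],tape_mid=[cyl((.028,0),(.028,.02))])
YAW={"tile_mid","balance","stand"}
def render(p,q,v):
    x,y,t=v; R=np.array([[np.cos(t),-np.sin(t),0],[np.sin(t),np.cos(t),0],[0,0,1]]); K=4
    im=np.zeros((400*K,640*K),np.uint8)
    for X in M[q]:
        uv=(proj(p,X@R.T+[x,y,0])+.5)*K-.5
        cv2.fillConvexPoly(im,cv2.convexHull(np.round(uv*16).astype(np.int32)),1,shift=4)
    return im
def fit(q,v0,pics):
    obs=[]
    for p in pics:
        ex=proj(p,[v0[0],v0[1],.02])[0]; cs=[d for d in nets.cut_out(p,q) if np.linalg.norm(d["point"]-ex)<14]
        if cs: obs.append((p,max(cs,key=lambda d:d["score"])["mask"].astype(np.float32)))
    def cost(v,o):
        e=0
        for p,m in o:
            uv=proj(p,[v0[0],v0[1],.02])[0].astype(int); w=np.s_[max(uv[1]-60,0):uv[1]+60,max(uv[0]-60,0):uv[0]+60]
            r=cv2.resize(render(p,q,v).astype(np.float32),(640,400),interpolation=cv2.INTER_AREA)
            e+=((r-m)[w]**2).sum()/m.sum()
        return e
    n=3 if q in YAW else 2
    def run(o):
        best=None
        for t0 in ([-.6,-.3,0,.3,.6] if q=="tile_mid" else [-.1,.1] if n==3 else [0]):
            S=np.vstack([np.zeros(n)]+[np.eye(n)[i]*[.008,.008,.15][i] for i in range(n)])+np.r_[v0,t0][:n]
            r=minimize(lambda v:cost(np.r_[v,0] if n==2 else v,o),S[0],method="Nelder-Mead",options=dict(initial_simplex=S,xatol=2e-4,fatol=1e-4,maxiter=90))
            if best is None or r.fun<best.fun: best=r
        return best
    rs=[run([o]) for o in obs]+([run(obs)] if len(obs)>1 else [])
    print(q,[(np.round(r.x,4).tolist(),round(r.fun,2)) for r in rs],flush=True)
E
python3 - <<'E'
from fit import *
P=[imaging.read_camera("top"),imaging.read_camera("scene")]
for q,v in dict(balance=(.53,-.168),stand=(.537,.155),crucible_mid=(.516,.342),lid_mid=(.619,.329),tile_mid=(.4,.35),jar_mid=(.403,-.338),weight_mid=(.614,-.315),beaker_mid=(.5,-.34),tape_mid=(.427,-.006)).items(): fit(q,v,P)
o=[]
for p,(u,v) in zip(P,[(310,205),(350,215)]): pass
t=P[0]["frame"][150:270,180:300]; t2=P[0]["frame"][150:270,330:450]
cv2.imwrite("pics/c1.png",cv2.resize(np.hstack([t,t2])[:,:,::-1],None,fx=3.3,fy=3.3,interpolation=cv2.INTER_CUBIC))
E
```

```text
balance [([0.5395, -0.1669, 0.0035], np.float64(0.02)), ([0.5324, -0.1683, 0.04], np.float64(0.11)), ([0.5393, -0.167, 0.0146], np.float64(0.15))]
stand [([0.5378, 0.1536, 0.0841], np.float64(0.05)), ([0.534, 0.1566, 0.0717], np.float64(0.04)), ([0.5367, 0.1559, 0.0785], np.float64(0.12))]
crucible_mid [([0.5207, 0.3407], np.float64(0.11)), ([0.5194, 0.3424], np.float64(0.05)), ([0.5205, 0.342], np.float64(0.18))]
lid_mid [([0.6209, 0.3263], np.float64(0.03)), ([0.6175, 0.3281], np.float64(0.02)), ([0.6192, 0.327], np.float64(0.13))]
tile_mid [([0.4, 0.3504, 0.1988], np.float64(0.07)), ([0.3987, 0.3516, 0.1499], np.float64(0.08)), ([0.3995, 0.3508, 0.1863], np.float64(0.16))]
jar_mid [([0.4038, -0.3384], np.float64(0.32)), ([0.4037, -0.3391], np.float64(0.14)), ([0.4034, -0.3384], np.float64(0.47))]
weight_mid [([0.6193, -0.3175], np.float64(0.04)), ([0.6163, -0.3171], np.float64(0.05)), ([0.618, -0.3171], np.float64(0.14))]
beaker_mid [([0.5079, -0.34], np.float64(0.1)), ([0.4998, -0.3366], np.float64(0.16)), ([0.5051, -0.3369], np.float64(0.33))]
tape_mid [([0.4234, 0.0017], np.float64(0.17)), ([0.4193, -0.0003], np.float64(0.23)), ([0.4234, 0.0017], np.float64(0.41))]
```

```bash
cat > go.py <<'E'
# usage: go.py x y ztip yaw_deg  (yaw: tool y axis along world yaw+90, mod 180)
import sys; from h import *
s=monitor.read_state(); R=np.array(s["tool_rot"]); x,y,z,yaw=map(float,sys.argv[1:5])
d=R.T@(np.array([x,y,z+.173])-s["tcp_pos"]); th=np.degrees(np.arctan2(R[1,1],R[0,1]))
w=(th-(yaw+90)+90)%180-90
print("clock %.2f d(mm)"%s["clock"],np.round(d*1000,1),"twist %.1f"%w,"tip",np.round((s["tcp_pos"]+R[:,2]*.173),4),"q6 %.2f"%s["joint_positions"][5],"open",round(s["opening"],4))
E
python3 go.py .3995 .3508 .10 10.7
```

```text
clock 2.00 d(mm) [-264.4 -138.7  131.7] twist -29.6 tip [0.1943 0.5676 0.2317] q6 -0.12 open 0.0853
```

View pics/c1.png

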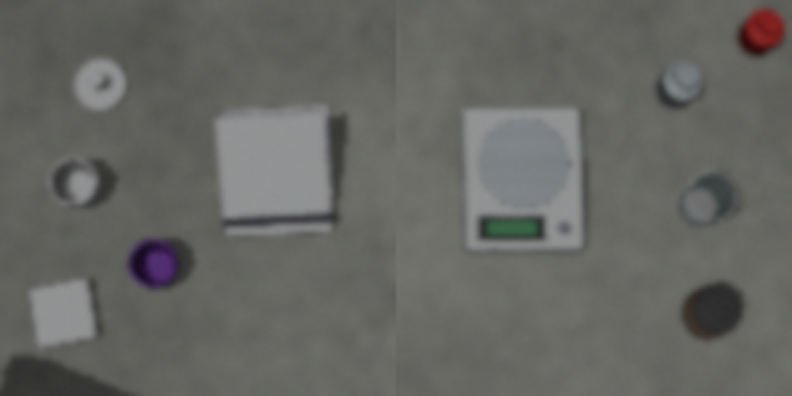

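The crop matches the fits: tile tilted, stand ledge on the near side, and pan centre at about pixel (368.5,199.4). I'm moving to the tile.

```bash
python3 -m crank '[{"gripper":1,"dx":-0.264,"dy":-0.139,"dz":0.1,"twist":-29.6},{"gripper":1,"dx":-0.264,"dy":-0.139,"dz":0.1,"twist":-29.6},{"gripper":1,"dx":-0.264,"dy":-0.139,"dz":0.13,"twist":-29.6},{"gripper":1,"dx":-0.264,"dy":-0.139,"dz":0.13,"twist":-29.6},{"gripper":1,"dx":-0.264,"dy":-0.139,"dz":0.13,"twist":-29.6},{"gripper":1,"dx":-0.264,"dy":-0.139,"dz":0.13,"twist":-29.6},{"gripper":1,"dx":-0.264,"dy":-0.139,"dz":0.13,"twist":-29.6},{"gripper":1,"dx":-0.264,"dy":-0.139,"dz":0.13,"twist":-29.6},{"gripper":1,"dx":-0.264,"dy":-0.139,"dz":0.13,"twist":-29.6},{"gripper":1,"dx":-0.264,"dy":-0.139,"dz":0.13,"twist":-29.6}]' 25
python3 go.py .3995 .3508 .004 10.7
python3 -c "
from h import *
p=imaging.read_camera('top'); print(at(p,(368.5-.15,199.4-.15),.036)); save(p,'t1.png')"
```

```text
clock: 3.0
tcp_pos: [0.3988, 0.3514, 0.2752]
tool_rot: [[-0.983, -0.186, 0.0], [-0.186, 0.983, 0.001], [-0.001, 0.001, -1.0]]
ft_force: [-0.1, 1.0, -0.3]
opening: 0.0852
finger_force: 0.0
clock 3.00 d(mm) [-0.5 -0.8 98.2] twist 0.0 tip [0.3989 0.3515 0.1022] q6 -1.17 open 0.0852
[ 0.53888546 -0.16789972  0.036     ]
```

```bash
python3 -m crank '[{"gripper":1,"dx":0,"dy":0,"dz":0.05,"twist":0},{"gripper":1,"dx":0,"dy":0,"dz":0.09,"twist":0},{"gripper":1,"dx":0,"dy":0,"dz":0.102,"twist":0},{"gripper":1,"dx":0,"dy":0,"dz":0.102,"twist":0},{"gripper":-1,"dx":0,"dy":0,"dz":0.102,"twist":0},{"gripper":-1,"dx":0,"dy":0,"dz":0.102,"twist":0},{"gripper":-1,"dx":0,"dy":0,"dz":0.102,"twist":0},{"gripper":-1,"dx":0,"dy":0,"dz":0.102,"twist":0},{"gripper":-1,"dx":0,"dy":0,"dz":0.102,"twist":0},{"gripper":-1,"dx":0,"dy":0,"dz":0.102,"twist":0},{"gripper":-1,"dx":0,"dy":0,"dz":0.052,"twist":0},{"gripper":-1,"dx":0,"dy":0,"dz":0.002,"twist":0},{"gripper":-1,"dx":0,"dy":0,"dz":-0.02,"twist":0},{"gripper":-1,"dx":0,"dy":0,"dz":-0.02,"twist":0}]' 25
python3 - <<'E'
import numpy as np
c,s=np.cos(.0785),np.sin(.0785)
x=-.0226; print(.5367+c*x, .1559+s*x)
E
python3 go.py .5142 .1541 .12 4.5
```

```text
clock: 4.45
tcp_pos: [0.4005, 0.3516, 0.2995]
tool_rot: [[-0.983, -0.186, 0.008], [-0.186, 0.983, 0.005], [-0.009, 0.004, -1.0]]
ft_force: [1.2, -1.0, -0.9]
opening: 0.0551
finger_force: 28.4
0.5141695976741297 0.15412772151329923
clock 4.45 d(mm) [ -75.  -215.2    6.3] twist 6.2 tip [0.4019 0.3525 0.1265] q6 -1.17 open 0.0551
```

```bash
python3 -m crank '[{"gripper":-1,"dx":-0.03,"dy":-0.06,"dz":0.006,"twist":6.2},{"gripper":-1,"dx":-0.06,"dy":-0.13,"dz":0.006,"twist":6.2},{"gripper":-1,"dx":-0.08,"dy":-0.214,"dz":0.006,"twist":6.2},{"gripper":-1,"dx":-0.08,"dy":-0.214,"dz":0.006,"twist":6.2},{"gripper":-1,"dx":-0.08,"dy":-0.214,"dz":0.006,"twist":6.2},{"gripper":-1,"dx":-0.08,"dy":-0.214,"dz":0.006,"twist":6.2},{"gripper":-1,"dx":-0.08,"dy":-0.214,"dz":0.006,"twist":6.2},{"gripper":-1,"dx":-0.08,"dy":-0.214,"dz":0.006,"twist":6.2},{"gripper":-1,"dx":-0.08,"dy":-0.214,"dz":0.006,"twist":6.2},{"gripper":-1,"dx":-0.08,"dy":-0.214,"dz":0.006,"twist":6.2}]' 20
python3 go.py .5188 .1545 .048 4.5
python3 -c "
from h import *
p=imaging.read_camera('scene'); cv2.imwrite('pics/s2.png',cv2.resize(p['frame'][120:300,310:510,::-1],None,fx=3,fy=3,interpolation=2))"
```

```text
clock: 5.45
tcp_pos: [0.5168, 0.1562, 0.2886]
tool_rot: [[-0.997, -0.08, -0.0], [-0.08, 0.997, -0.0], [0.0, -0.0, -1.0]]
ft_force: [-0.3, 0.2, -0.7]
opening: 0.0551
finger_force: 28.4
clock 5.45 d(mm) [-1.9 -1.8 67.6] twist 0.1 tip [0.5167 0.1562 0.1156] q6 -1.49 open 0.0551
```

View pics/s2.png

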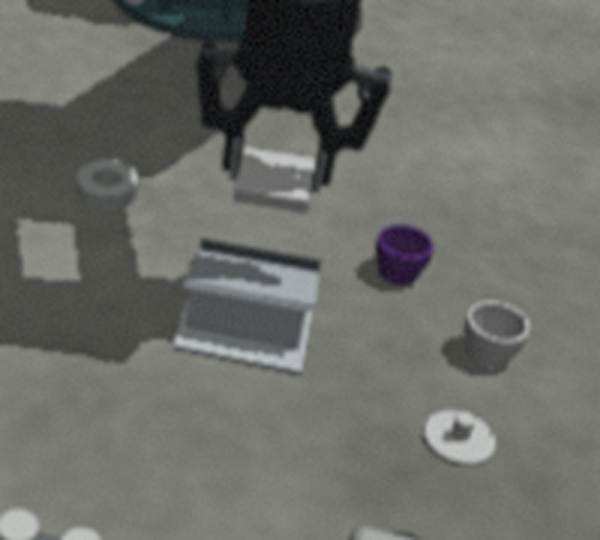

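The tile is held level (275,178 in the crop), and the stand is clear below it. I'm lowering it so the upper edge contacts the slope.

```bash
python3 -m crank '[{"gripper":-1,"dx":-0.002,"dy":-0.002,"dz":0.04,"twist":0},{"gripper":-1,"dx":-0.002,"dy":-0.002,"dz":0.066,"twist":0},{"gripper":-1,"dx":-0.002,"dy":-0.002,"dz":0.068,"twist":0},{"gripper":-1,"dx":-0.002,"dy":-0.002,"dz":0.07,"twist":0},{"gripper":-1,"dx":-0.002,"dy":-0.002,"dz":0.072,"twist":0},{"gripper":-1,"dx":-0.002,"dy":-0.002,"dz":0.074,"twist":0},{"gripper":-1,"dx":-0.002,"dy":-0.002,"dz":0.076,"twist":0},{"gripper":-1,"dx":-0.002,"dy":-0.002,"dz":0.077,"twist":0}]' 20
python3 go.py .5188 .1545 .036 4.5
```

```text
clock: 6.3
tcp_pos: [0.5187, 0.1536, 0.2135]
tool_rot: [[-0.997, -0.079, -0.001], [-0.079, 0.997, 0.0], [0.001, 0.0, -1.0]]
ft_force: [-6.8, -0.0, 9.7]
opening: 0.0549
finger_force: 30.9
clock 6.30 d(mm) [-0.2  0.9  4.5] twist 0.0 tip [0.5185 0.1537 0.0405] q6 -1.49 open 0.0549
```

```bash
python3 -m crank '[{"gripper":-1,"dx":0,"dy":0,"dz":0.001,"twist":0},{"gripper":-1,"dx":0,"dy":0,"dz":0.002,"twist":0},{"gripper":-1,"dx":0,"dy":0,"dz":0.003,"twist":0},{"gripper":-1,"dx":0,"dy":0,"dz":0.004,"twist":0}]' 20
python3 go.py .5188 .1545 .036 4.5
python3 -c "
from h import *
p=imaging.read_camera('scene'); cv2.imwrite('pics/s3.png',cv2.resize(p['frame'][150:250,350:450,::-1],None,fx=5,fy=5,interpolation=2))"
```

```text
clock: 6.7
tcp_pos: [0.5185, 0.1536, 0.2096]
tool_rot: [[-0.997, -0.079, -0.001], [-0.079, 0.997, 0.0], [0.001, 0.0, -1.0]]
ft_force: [-7.5, 0.4, 10.8]
opening: 0.0554
finger_force: 32.1
clock 6.70 d(mm) [-0.4  0.9  0.6] twist 0.0 tip [0.5183 0.1536 0.0366] q6 -1.49 open 0.0554
```

View pics/s3.png

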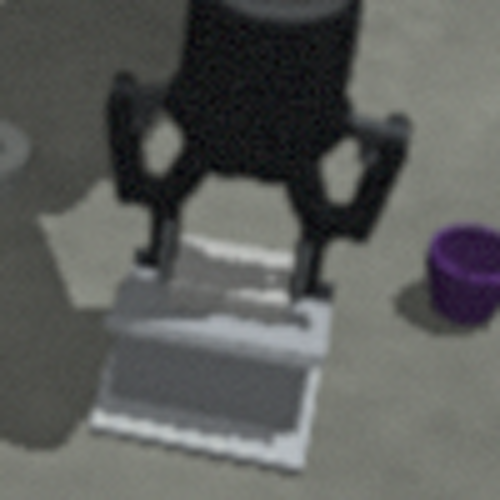

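The tile is pivoting onto the plate at a steady contact force of about 10 N. I'll lower a little more, then release.

```bash
python3 -m crank '[{"gripper":-1,"dx":0,"dy":0,"dz":0.001,"twist":0},{"gripper":-1,"dx":0,"dy":0,"dz":0.002,"twist":0},{"gripper":0.4,"dx":0,"dy":0,"dz":0.002,"twist":0},{"gripper":0.4,"dx":0,"dy":0,"dz":0.002,"twist":0},{"gripper":0.6,"dx":0,"dy":0,"dz":0.002,"twist":0},{"gripper":0.6,"dx":0,"dy":0,"dz":0.002,"twist":0},{"gripper":0.6,"dx":0,"dy":0,"dz":-0.04,"twist":0},{"gripper":0.6,"dx":0,"dy":0,"dz":-0.09,"twist":0},{"gripper":0.6,"dx":0,"dy":0,"dz":-0.09,"twist":0}]' 20
python3 -c "
from h import *
p=imaging.read_camera('scene'); cv2.imwrite('pics/s4.png',cv2.resize(p['frame'][170:260,350:450,::-1],None,fx=6,fy=6,interpolation=2))"
python3 go.py .5205 .342 .10 0
```

```text
clock: 7.65
tcp_pos: [0.5225, 0.1539, 0.3035]
tool_rot: [[-0.997, -0.079, 0.011], [-0.079, 0.997, 0.002], [-0.011, 0.001, -1.0]]
ft_force: [1.4, 0.3, -0.3]
opening: 0.068
finger_force: 0.0
clock 7.70 d(mm) [-13.7 187.8  28.3] twist 4.5 tip [0.5227 0.1539 0.1281] q6 -1.49 open 0.0682
```

View pics/s4.png

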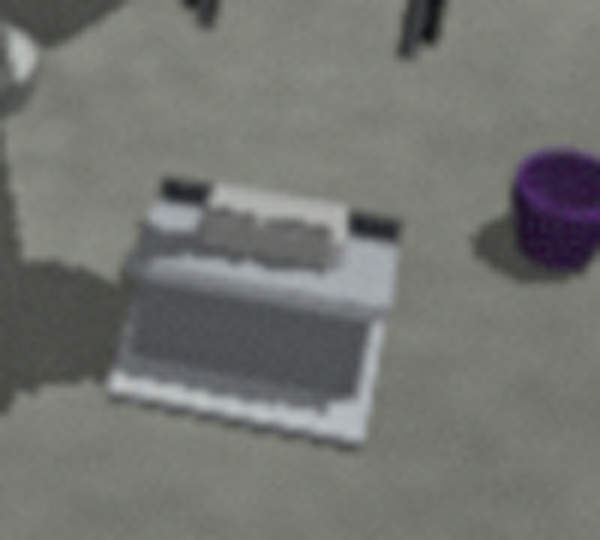

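The tile lies flat on the slope near the ledge, roughly centred. I'll verify it numerically once the arm is clear. Next is the crucible.

```bash
python3 -m crank '[{"gripper":1,"dx":-0.01,"dy":0.06,"dz":0.0,"twist":4.5},{"gripper":1,"dx":-0.013,"dy":0.12,"dz":0.0,"twist":4.5},{"gripper":1,"dx":-0.0135,"dy":0.188,"dz":0.02,"twist":4.5},{"gripper":1,"dx":-0.0135,"dy":0.188,"dz":0.028,"twist":4.5},{"gripper":1,"dx":-0.0135,"dy":0.188,"dz":0.028,"twist":4.5},{"gripper":1,"dx":-0.0135,"dy":0.188,"dz":0.028,"twist":4.5},{"gripper":1,"dx":-0.0135,"dy":0.188,"dz":0.028,"twist":4.5},{"gripper":1,"dx":-0.0135,"dy":0.188,"dz":0.028,"twist":4.5}]' 30
python3 go.py .5205 .342 .012 0
cat > tile.py <<'E'
from fit import *
import math
p=imaging.read_camera('scene'); q=imaging.read_camera('top')
c,s=np.cos(.0785),np.sin(.0785); B=np.array([[c,-s,0],[s,c,0],[0,0,1]]); a_=math.radians(25)
T=np.array([[math.cos(a_),0,-math.sin(a_)],[0,1,0],[math.sin(a_),0,math.cos(a_)]])
for P,off in((p,(.534,.1566)),(q,(.5378,.1536))):
    m=[d for d in nets.cut_out(P,'tile_mid') if at(P,d['point'],.037)[1]<.22]
    if not m: print('none'); continue
    m=m[0]; X=(box(-.028,.028,-.028,.028,-.007,.007)@T.T+[-.0226,0,.0365])@B.T+[*off,0]
    h=cv2.convexHull(proj(P,X).astype(np.float32)); M_=cv2.moments(h); e=np.array([M_['m10'],M_['m01']])/M_['m00']
    yx=np.argwhere(m['mask']); o=yx.mean(0)[::-1]
    print(m['score'],'area',M_['m00'],len(yx),'offset in stand mm',np.round((B.T@(at(P,o,.0365)-at(P,e,.0365)))*1000,1), 'rect',cv2.minAreaRect(yx[:,::-1].astype(np.float32)),cv2.minAreaRect(h))
E
python3 tile.py
```

```text
clock: 8.5
tcp_pos: [0.5185, 0.3406, 0.2697]
tool_rot: [[-1.0, 0.001, -0.0], [0.001, 1.0, -0.001], [0.0, -0.001, -1.0]]
ft_force: [0.3, 0.4, -0.3]
opening: 0.0852
finger_force: 0.0
clock 8.50 d(mm) [-2.1  1.5 84.7] twist -0.1 tip [0.5184 0.3405 0.0967] q6 -1.10 open 0.0852
none
0.61 area 360.6925026810495 295 offset in stand mm [4.5 2.4 0. ] rect ((261.5, 205.0), (18.0, 17.0), 90.0) ((262.792236328125, 206.51116943359375), (19.067564010620117, 19.409664154052734), 85.75827026367188)
```

```bash
python3 -m crank '[{"gripper":1,"dx":-0.002,"dy":0.0015,"dz":0.04,"twist":0},{"gripper":1,"dx":-0.002,"dy":0.0015,"dz":0.08,"twist":0},{"gripper":1,"dx":-0.002,"dy":0.0015,"dz":0.085,"twist":0},{"gripper":1,"dx":-0.002,"dy":0.0015,"dz":0.085,"twist":0},{"gripper":-1,"dx":-0.002,"dy":0.0015,"dz":0.085,"twist":0},{"gripper":-1,"dx":-0.002,"dy":0.0015,"dz":0.085,"twist":0},{"gripper":-1,"dx":-0.002,"dy":0.0015,"dz":0.085,"twist":0},{"gripper":-1,"dx":-0.002,"dy":0.0015,"dz":0.085,"twist":0},{"gripper":-1,"dx":-0.002,"dy":0.0015,"dz":0.085,"twist":0},{"gripper":-1,"dx":-0.002,"dy":0.0015,"dz":0.085,"twist":0},{"gripper":-1,"dx":-0.002,"dy":0.0015,"dz":0.085,"twist":0}]' 25
python3 go.py .5205 .342 .012 0
```

```text
clock: 9.8
tcp_pos: [0.521, 0.3437, 0.1867]
tool_rot: [[-1.0, -0.0, 0.003], [-0.0, 1.0, 0.001], [-0.003, 0.001, -1.0]]
ft_force: [-0.8, -1.3, 5.3]
opening: 0.0451
finger_force: 24.8
clock 9.80 d(mm) [ 0.5 -1.7  1.7] twist 0.0 tip [0.5214 0.3439 0.0137] q6 -1.10 open 0.0451
```

```bash
python3 -m crank '[{"gripper":-1,"dx":0,"dy":0,"dz":-0.05,"twist":0},{"gripper":-1,"dx":0,"dy":0,"dz":-0.1,"twist":0},{"gripper":-1,"dx":-0.01,"dy":-0.05,"dz":-0.12,"twist":0},{"gripper":-1,"dx":-0.016,"dy":-0.1,"dz":-0.12,"twist":0},{"gripper":-1,"dx":-0.016,"dy":-0.15,"dz":-0.12,"twist":0},{"gripper":-1,"dx":-0.016,"dy":-0.2,"dz":-0.12,"twist":0},{"gripper":-1,"dx":-0.016,"dy":-0.25,"dz":-0.12,"twist":0},{"gripper":-1,"dx":-0.016,"dy":-0.3,"dz":-0.12,"twist":0},{"gripper":-1,"dx":-0.016,"dy":-0.35,"dz":-0.12,"twist":0},{"gripper":-1,"dx":-0.016,"dy":-0.4,"dz":-0.12,"twist":0},{"gripper":-1,"dx":-0.016,"dy":-0.45,"dz":-0.12,"twist":0},{"gripper":-1,"dx":-0.016,"dy":-0.49,"dz":-0.12,"twist":0},{"gripper":-1,"dx":-0.016,"dy":-0.51,"dz":-0.12,"twist":0},{"gripper":-1,"dx":-0.016,"dy":-0.51,"dz":-0.12,"twist":0},{"gripper":-1,"dx":-0.016,"dy":-0.51,"dz":-0.12,"twist":0},{"gripper":-1,"dx":-0.016,"dy":-0.51,"dz":-0.12,"twist":0}]' 25
python3 go.py .537 -.167 .0517 0
python3 tile.py
```

```text
clock: 11.4
tcp_pos: [0.5361, -0.1655, 0.305]
tool_rot: [[-1.0, -0.001, -0.0], [-0.001, 1.0, 0.0], [0.0, 0.0, -1.0]]
ft_force: [0.7, -0.3, -1.0]
opening: 0.045
finger_force: 26.2
clock 11.40 d(mm) [-0.9 -1.5 80.3] twist 0.0 tip [ 0.5361 -0.1654  0.132 ] q6 -1.99 open 0.045
0.83 area 265.6052643402945 229 offset in stand mm [5.1 1.4 0. ] rect ((395.82696533203125, 207.3654022216797), (23.337818145751953, 10.198038101196289), 11.309932708740234) ((395.5763854980469, 206.0848846435547), (24.081018447875977, 11.250396728515625), 9.961097717285156)
0.82 area 360.6925026810495 287 offset in stand mm [5.  0.9 0. ] rect ((262.5, 205.0), (16.0, 17.0), 90.0) ((262.792236328125, 206.51116943359375), (19.067564010620117, 19.409664154052734), 85.75827026367188)
```

The tile sits about 5 mm up-slope of the ledge, so I'll push it down at the end. For now I'm lowering the crucible onto the pan.

```bash
python3 -m crank '[{"gripper":-1,"dx":-0.001,"dy":-0.0015,"dz":0.04,"twist":0},{"gripper":-1,"dx":-0.001,"dy":-0.0015,"dz":0.07,"twist":0},{"gripper":-1,"dx":-0.001,"dy":-0.0015,"dz":0.078,"twist":0},{"gripper":-1,"dx":-0.001,"dy":-0.0015,"dz":0.08,"twist":0},{"gripper":-1,"dx":-0.001,"dy":-0.0015,"dz":0.082,"twist":0},{"gripper":-1,"dx":-0.001,"dy":-0.0015,"dz":0.082,"twist":0}]' 25
python3 go.py .537 -.167 .0497 0
```

```text
clock: 12.2
tcp_pos: [0.538, -0.1683, 0.2238]
tool_rot: [[-1.0, -0.0, 0.002], [-0.0, 1.0, -0.001], [-0.002, -0.001, -1.0]]
ft_force: [0.1, -0.1, 0.2]
opening: 0.0446
finger_force: 26.2
clock 12.20 d(mm) [1.  1.3 1.1] twist 0.0 tip [ 0.5383 -0.1685  0.0509] q6 -2.00 open 0.0446
```

```bash
python3 -m crank '[{"gripper":-1,"dx":0.0,"dy":0,"dz":0.001,"twist":0},{"gripper":-1,"dx":0.0,"dy":0,"dz":0.0015,"twist":0},{"gripper":0.2,"dx":0.0,"dy":0,"dz":0.0015,"twist":0},{"gripper":0.2,"dx":0.0,"dy":0,"dz":0.0015,"twist":0},{"gripper":0.7,"dx":0.0,"dy":0,"dz":0.0015,"twist":0},{"gripper":0.7,"dx":0.0,"dy":0,"dz":0.0015,"twist":0},{"gripper":0.7,"dx":0,"dy":0,"dz":-0.05,"twist":0},{"gripper":0.7,"dx":0,"dy":0,"dz":-0.09,"twist":0},{"gripper":0.7,"dx":0,"dy":0,"dz":-0.1,"twist":0}]' 25
python3 go.py .619 .327 .13 0
```

```text
clock: 13.1
tcp_pos: [0.5389, -0.1688, 0.3271]
tool_rot: [[-1.0, -0.0, 0.007], [-0.0, 1.0, -0.003], [-0.007, -0.003, -1.0]]
ft_force: [0.6, -1.0, -0.4]
opening: 0.0726
finger_force: 0.0
clock 13.10 d(mm) [-80.  495.9  23.1] twist 0.0 tip [ 0.5401 -0.1694  0.1541] q6 -2.00 open 0.0726
```

Move to above the lid, then measure the crucible with the arm clear.

```bash
python3 -m crank '[{"gripper":0.2,"dx":-0.01,"dy":0.05,"dz":0.0,"twist":0},{"gripper":0.2,"dx":-0.02,"dy":0.1,"dz":0.0,"twist":0},{"gripper":0.2,"dx":-0.03,"dy":0.15,"dz":0.0,"twist":0},{"gripper":0.2,"dx":-0.04,"dy":0.2,"dz":0.0,"twist":0},{"gripper":0.2,"dx":-0.05,"dy":0.25,"dz":0.0,"twist":0},{"gripper":0.2,"dx":-0.06,"dy":0.3,"dz":0.0,"twist":0},{"gripper":0.2,"dx":-0.07,"dy":0.35,"dz":0.0,"twist":0},{"gripper":0.2,"dx":-0.08,"dy":0.4,"dz":0.0,"twist":0},{"gripper":0.2,"dx":-0.08,"dy":0.45,"dz":0.02,"twist":0},{"gripper":0.2,"dx":-0.08,"dy":0.496,"dz":0.05,"twist":0},{"gripper":0.2,"dx":-0.08,"dy":0.496,"dz":0.08,"twist":0},{"gripper":0.2,"dx":-0.08,"dy":0.496,"dz":0.09,"twist":0},{"gripper":0.2,"dx":-0.08,"dy":0.496,"dz":0.09,"twist":0},{"gripper":0.2,"dx":-0.08,"dy":0.496,"dz":0.09,"twist":0},{"gripper":0.2,"dx":-0.08,"dy":0.496,"dz":0.09,"twist":0}]' 25
python3 go.py .619 .327 .008 0
python3 - <<'E'
from fit import *
M["crucible_mid"]=[X+[0,0,.036] for X in M["crucible_mid"]]
P=[imaging.read_camera("top"),imaging.read_camera("scene")]
fit("crucible_mid",(.538,-.168),P)
cv2.imwrite('pics/s5.png',np.hstack([cv2.resize(a[:,:,::-1],(390,390),interpolation=2) for a in (P[0]["frame"][165:235,333:403],P[1]["frame"][150:220,235:305])]))
E
```

```text
clock: 14.6
tcp_pos: [0.6183, 0.3269, 0.2346]
tool_rot: [[-1.0, 0.001, 0.003], [0.001, 1.0, 0.001], [-0.003, 0.001, -1.0]]
ft_force: [-0.1, 0.7, 0.3]
opening: 0.0509
finger_force: 0.0
clock 14.60 d(mm) [-0.5  0.1 53.6] twist -0.1 tip [0.6188 0.327  0.0616] q6 -1.18 open 0.0509
crucible_mid [([0.5403, -0.1674], np.float64(0.44)), ([0.536, -0.166], np.float64(0.16)), ([0.537, -0.1665], np.float64(0.61))]
```

View pics/s5.png

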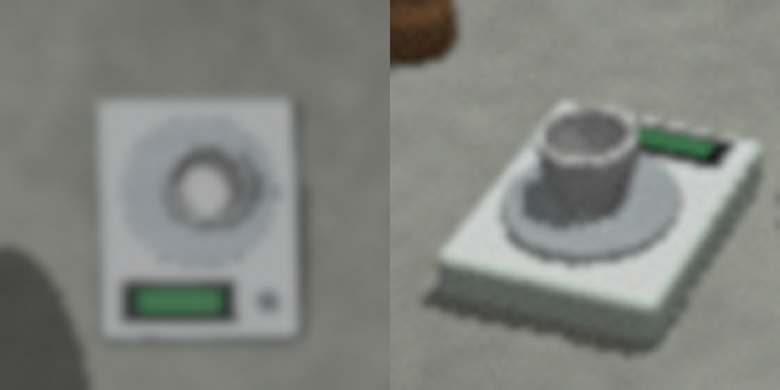

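The crucible stands upright near the pan centre in both views. I'm grasping the lid knob.

```bash
python3 -m crank '[{"gripper":0.2,"dx":-0.0005,"dy":0,"dz":0.04,"twist":0},{"gripper":0.2,"dx":-0.0005,"dy":0,"dz":0.053,"twist":0},{"gripper":0.2,"dx":-0.0005,"dy":0,"dz":0.053,"twist":0},{"gripper":-1,"dx":-0.0005,"dy":0,"dz":0.053,"twist":0},{"gripper":-1,"dx":-0.0005,"dy":0,"dz":0.053,"twist":0},{"gripper":-1,"dx":-0.0005,"dy":0,"dz":0.053,"twist":0},{"gripper":-1,"dx":-0.0005,"dy":0,"dz":0.053,"twist":0},{"gripper":-1,"dx":-0.0005,"dy":0,"dz":0.053,"twist":0},{"gripper":-1,"dx":-0.0005,"dy":0,"dz":0.053,"twist":0},{"gripper":-1,"dx":-0.0005,"dy":0,"dz":0.053,"twist":0}]' 25
python3 go.py .619 .327 .15 0
```

```text
clock: 15.8
tcp_pos: [0.6184, 0.3281, 0.1811]
tool_rot: [[-1.0, -0.0, 0.002], [-0.0, 1.0, 0.001], [-0.002, 0.001, -1.0]]
ft_force: [-1.0, 0.0, 5.9]
opening: 0.0125
finger_force: 24.7
clock 15.80 d(mm) [  -0.9   -1.  -141.9] twist 0.0 tip [0.6188 0.3283 0.0081] q6 -1.18 open 0.0125
```

```bash
python3 -m crank '[{"gripper":-1,"dx":0,"dy":0,"dz":-0.05,"twist":0},{"gripper":-1,"dx":0,"dy":0,"dz":-0.1,"twist":0},{"gripper":-1,"dx":0.01,"dy":-0.05,"dz":-0.14,"twist":0},{"gripper":-1,"dx":0.02,"dy":-0.1,"dz":-0.14,"twist":0},{"gripper":-1,"dx":0.03,"dy":-0.15,"dz":-0.14,"twist":0},{"gripper":-1,"dx":0.04,"dy":-0.2,"dz":-0.14,"twist":0},{"gripper":-1,"dx":0.05,"dy":-0.25,"dz":-0.14,"twist":0},{"gripper":-1,"dx":0.06,"dy":-0.3,"dz":-0.14,"twist":0},{"gripper":-1,"dx":0.07,"dy":-0.35,"dz":-0.14,"twist":0},{"gripper":-1,"dx":0.08,"dy":-0.4,"dz":-0.14,"twist":0},{"gripper":-1,"dx":0.081,"dy":-0.44,"dz":-0.14,"twist":0},{"gripper":-1,"dx":0.081,"dy":-0.48,"dz":-0.14,"twist":0},{"gripper":-1,"dx":0.081,"dy":-0.496,"dz":-0.14,"twist":0},{"gripper":-1,"dx":0.081,"dy":-0.496,"dz":-0.14,"twist":0},{"gripper":-1,"dx":0.081,"dy":-0.496,"dz":-0.14,"twist":0},{"gripper":-1,"dx":0.081,"dy":-0.496,"dz":-0.14,"twist":0},{"gripper":-1,"dx":0.081,"dy":-0.496,"dz":-0.14,"twist":0}]' 25
python3 go.py .538 -.168 .083 0
python3 - <<'E'
from fit import *
from workcell import monitor
z=monitor.read_state()["tcp_pos"][2]-.173-.0081
M["lid_mid"]=[X+[0,0,z] for X in M["lid_mid"]]
P=[imaging.read_camera("top"),imaging.read_camera("scene")]
fit("lid_mid",(.538,-.168),P[1:])
cv2.imwrite('pics/s6.png',cv2.resize(P[1]["frame"][110:230,210:330,::-1],(480,480),interpolation=2))
E
```

```text
clock: 17.5
tcp_pos: [0.5368, -0.1665, 0.3197]
tool_rot: [[-1.0, -0.002, -0.0], [-0.002, 1.0, 0.0], [0.0, 0.0, -1.0]]
ft_force: [0.9, -0.3, -0.5]
opening: 0.0127
finger_force: 24.5
clock 17.50 d(mm) [-1.2 -1.5 63.7] twist 0.1 tip [ 0.5367 -0.1665  0.1467] q6 -2.00 open 0.0127
lid_mid []
```

View pics/s6.png

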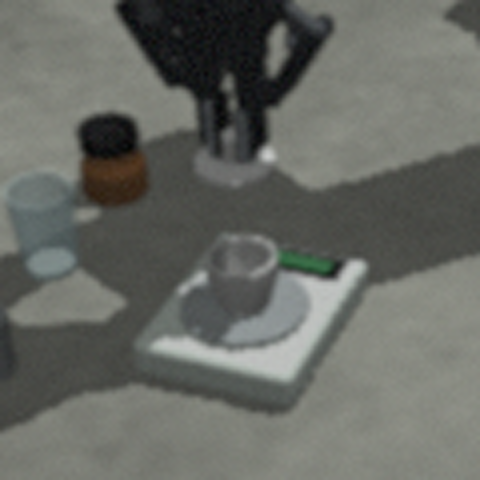

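The lid is held level above the crucible (235,165 in the crop). I'm lowering it.

```bash
python3 -m crank '[{"gripper":-1,"dx":-0.001,"dy":-0.0015,"dz":0.03,"twist":0},{"gripper":-1,"dx":-0.001,"dy":-0.0015,"dz":0.055,"twist":0},{"gripper":-1,"dx":-0.001,"dy":-0.0015,"dz":0.062,"twist":0},{"gripper":-1,"dx":-0.001,"dy":-0.0015,"dz":0.064,"twist":0},{"gripper":-1,"dx":-0.001,"dy":-0.0015,"dz":0.066,"twist":0},{"gripper":-1,"dx":-0.001,"dy":-0.0015,"dz":0.066,"twist":0}]' 25
python3 go.py .538 -.168 .08 0
```

```text
clock: 18.25
tcp_pos: [0.5383, -0.1698, 0.2546]
tool_rot: [[-1.0, -0.0, 0.001], [-0.0, 1.0, -0.001], [-0.001, -0.001, -1.0]]
ft_force: [0.4, 1.6, -0.6]
opening: 0.0125
finger_force: 24.6
clock 18.25 d(mm) [0.3 1.8 1.6] twist 0.0 tip [ 0.5385 -0.1699  0.0816] q6 -2.00 open 0.0125
```

```bash
python3 -m crank '[{"gripper":-1,"dx":0,"dy":0.0015,"dz":0.0,"twist":0},{"gripper":-1,"dx":0,"dy":0.0015,"dz":0.001,"twist":0},{"gripper":-1,"dx":0.0,"dy":0.0015,"dz":0.002,"twist":0},{"gripper":-1,"dx":0.0,"dy":0.0015,"dz":0.0022,"twist":0},{"gripper":-0.5,"dx":0.0,"dy":0.0015,"dz":0.0018,"twist":0},{"gripper":-0.4,"dx":0.0,"dy":0.0015,"dz":0.0018,"twist":0},{"gripper":-0.2,"dx":0.0,"dy":0.0015,"dz":0.0018,"twist":0},{"gripper":-0.2,"dx":0.0,"dy":0.0015,"dz":0.0018,"twist":0},{"gripper":-0.2,"dx":0,"dy":0.0015,"dz":-0.04,"twist":0},{"gripper":-0.2,"dx":0,"dy":0.0015,"dz":-0.08,"twist":0},{"gripper":-0.2,"dx":0,"dy":0.0015,"dz":-0.08,"twist":0}]' 25
python3 go.py .4036 -.3387 .13 0
```

```text
clock: 19.35
tcp_pos: [0.5399, -0.169, 0.3387]
tool_rot: [[-1.0, -0.0, 0.009], [-0.0, 1.0, -0.004], [-0.009, -0.004, -1.0]]
ft_force: [1.3, -0.2, -0.3]
opening: 0.0344
finger_force: 0.0
clock 19.35 d(mm) [ 136.6 -169.5   35.2] twist 0.0 tip [ 0.5414 -0.1697  0.1657] q6 -2.00 open 0.0344
```

```bash
python3 -m crank '[{"gripper":1,"dx":0.04,"dy":-0.05,"dz":0,"twist":0},{"gripper":1,"dx":0.08,"dy":-0.1,"dz":0,"twist":0},{"gripper":1,"dx":0.12,"dy":-0.15,"dz":0,"twist":0},{"gripper":1,"dx":0.1365,"dy":-0.1695,"dz":0.03,"twist":0},{"gripper":1,"dx":0.1365,"dy":-0.1695,"dz":0.05,"twist":0},{"gripper":1,"dx":0.1365,"dy":-0.1695,"dz":0.06,"twist":0},{"gripper":1,"dx":0.1365,"dy":-0.1695,"dz":0.06,"twist":0},{"gripper":1,"dx":0.1365,"dy":-0.1695,"dz":0.06,"twist":0}]' 30
python3 go.py .4036 -.3387 .012 0
python3 - <<'E'
from fit import *
P=[imaging.read_camera("scene"),imaging.read_camera("top")]
M["lid_mid"]=[X+[0,0,.072] for X in M["lid_mid"]]
fit("lid_mid",(.538,-.168),P)
cv2.imwrite('pics/s7.png',np.hstack([cv2.resize(a[:,:,::-1],(390,390),interpolation=2) for a in (P[1]["frame"][165:265,343:443],P[0]["frame"][120:220,195:295])]))
E
```

```text
clock: 20.15
tcp_pos: [0.4019, -0.337, 0.2738]
tool_rot: [[-1.0, -0.001, -0.0], [-0.001, 1.0, 0.001], [0.0, 0.001, -1.0]]
ft_force: [0.3, -0.3, 0.2]
opening: 0.0855
finger_force: 0.0
clock 20.15 d(mm) [-1.7 -1.7 88.8] twist 0.0 tip [ 0.4019 -0.3369  0.1008] q6 -2.40 open 0.0855
lid_mid [([0.5403, -0.1674], np.float64(0.16))]
```

View pics/s7.png

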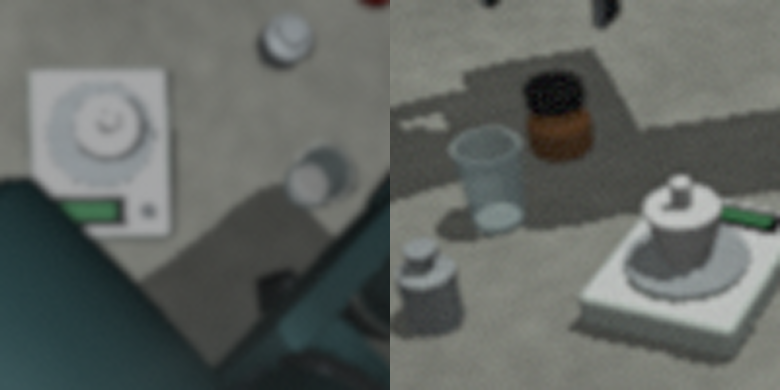

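The lid sits level and centred on the crucible. Next is the jar.

```bash
python3 -m crank '[{"gripper":1,"dx":-0.0017,"dy":-0.0017,"dz":0.02,"twist":0},{"gripper":1,"dx":-0.0017,"dy":-0.0017,"dz":0.06,"twist":0},{"gripper":1,"dx":-0.0017,"dy":-0.0017,"dz":0.088,"twist":0},{"gripper":1,"dx":-0.0017,"dy":-0.0017,"dz":0.088,"twist":0},{"gripper":-1,"dx":-0.0017,"dy":-0.0017,"dz":0.088,"twist":0},{"gripper":-1,"dx":-0.0017,"dy":-0.0017,"dz":0.088,"twist":0},{"gripper":-1,"dx":-0.0017,"dy":-0.0017,"dz":0.088,"twist":0},{"gripper":-1,"dx":-0.0017,"dy":-0.0017,"dz":0.088,"twist":0},{"gripper":-1,"dx":-0.0017,"dy":-0.0017,"dz":0.088,"twist":0},{"gripper":-1,"dx":-0.0017,"dy":-0.0017,"dz":0.088,"twist":0},{"gripper":-1,"dx":-0.0017,"dy":-0.0017,"dz":0.088,"twist":0}]' 35
python3 go.py .537 -.006 .17 0
```

```text
clock: 21.45
tcp_pos: [0.4037, -0.34, 0.1879]
tool_rot: [[-1.0, -0.0, 0.003], [-0.0, 1.0, -0.003], [-0.003, -0.003, -1.0]]
ft_force: [0.4, 1.8, 7.0]
opening: 0.0479
finger_force: 34.9
clock 21.45 d(mm) [-133.7  333.5 -155.7] twist 0.0 tip [ 0.4042 -0.3405  0.0149] q6 -2.40 open 0.0479
```

```bash
python3 -m crank '[{"gripper":-1,"dx":0,"dy":0,"dz":-0.05,"twist":0},{"gripper":-1,"dx":0,"dy":0,"dz":-0.1,"twist":0},{"gripper":-1,"dx":0,"dy":0,"dz":-0.15,"twist":0},{"gripper":-1,"dx":0,"dy":0.05,"dz":-0.155,"twist":0},{"gripper":-1,"dx":0,"dy":0.1,"dz":-0.155,"twist":0},{"gripper":-1,"dx":0,"dy":0.15,"dz":-0.155,"twist":0},{"gripper":-1,"dx":-0.03,"dy":0.19,"dz":-0.155,"twist":0},{"gripper":-1,"dx":-0.06,"dy":0.23,"dz":-0.155,"twist":0},{"gripper":-1,"dx":-0.09,"dy":0.27,"dz":-0.155,"twist":0},{"gripper":-1,"dx":-0.12,"dy":0.31,"dz":-0.155,"twist":0},{"gripper":-1,"dx":-0.1335,"dy":0.334,"dz":-0.13,"twist":0},{"gripper":-1,"dx":-0.1335,"dy":0.334,"dz":-0.1,"twist":0},{"gripper":-1,"dx":-0.1335,"dy":0.334,"dz":-0.06,"twist":0},{"gripper":-1,"dx":-0.1335,"dy":0.334,"dz":-0.04,"twist":0},{"gripper":-1,"dx":-0.1335,"dy":0.334,"dz":-0.03,"twist":0},{"gripper":-1,"dx":-0.1335,"dy":0.334,"dz":-0.03,"twist":0}]' 35
python3 go.py .537 -.006 .015 0
```

```text
clock: 23.05
tcp_pos: [0.5362, -0.0053, 0.2155]
tool_rot: [[-1.0, -0.0, -0.001], [-0.0, 1.0, 0.0], [0.001, 0.0, -1.0]]
ft_force: [0.4, 0.6, -0.5]
opening: 0.0479
finger_force: 37.3
clock 23.05 d(mm) [-0.8 -0.7 27.5] twist 0.0 tip [ 0.5361 -0.0053  0.0425] q6 -1.71 open 0.0479
```

```bash
python3 -m crank '[{"gripper":-1,"dx":-0.0008,"dy":-0.0007,"dz":0.018,"twist":0},{"gripper":-1,"dx":-0.0008,"dy":-0.0007,"dz":0.025,"twist":0},{"gripper":-1,"dx":-0.0008,"dy":-0.0007,"dz":0.028,"twist":0},{"gripper":-1,"dx":-0.0008,"dy":-0.0007,"dz":0.029,"twist":0},{"gripper":-1,"dx":-0.0008,"dy":-0.0007,"dz":0.029,"twist":0}]' 35
python3 go.py .537 -.006 .015 0
```

```text
clock: 23.55
tcp_pos: [0.5375, -0.0062, 0.188]
tool_rot: [[-1.0, -0.0, 0.001], [-0.0, 1.0, -0.0], [-0.001, -0.0, -1.0]]
ft_force: [-1.9, 0.2, 3.3]
opening: 0.0478
finger_force: 37.7
clock 23.55 d(mm) [0.5 0.2 0. ] twist 0.0 tip [ 0.5377 -0.0062  0.015 ] q6 -1.71 open 0.0478
```

```bash
python3 -m crank '[{"gripper":0.3,"dx":0,"dy":0,"dz":0.0,"twist":0},{"gripper":0.3,"dx":0,"dy":0,"dz":0.0,"twist":0},{"gripper":0.7,"dx":0,"dy":0,"dz":0.0,"twist":0},{"gripper":0.7,"dx":0,"dy":0,"dz":0.0,"twist":0},{"gripper":0.7,"dx":0,"dy":0,"dz":-0.05,"twist":0},{"gripper":0.7,"dx":0,"dy":0,"dz":-0.1,"twist":0},{"gripper":0.7,"dx":0,"dy":0,"dz":-0.15,"twist":0},{"gripper":0.7,"dx":-0.03,"dy":-0.04,"dz":-0.15,"twist":0},{"gripper":0.7,"dx":-0.06,"dy":-0.08,"dz":-0.15,"twist":0},{"gripper":0.7,"dx":-0.08,"dy":-0.12,"dz":-0.15,"twist":0},{"gripper":0.7,"dx":-0.08,"dy":-0.17,"dz":-0.15,"twist":0},{"gripper":0.7,"dx":-0.08,"dy":-0.22,"dz":-0.15,"twist":0},{"gripper":0.7,"dx":-0.08,"dy":-0.27,"dz":-0.14,"twist":0},{"gripper":0.7,"dx":-0.08,"dy":-0.311,"dz":-0.12,"twist":0},{"gripper":0.7,"dx":-0.08,"dy":-0.311,"dz":-0.09,"twist":0},{"gripper":0.7,"dx":-0.08,"dy":-0.311,"dz":-0.08,"twist":0},{"gripper":0.7,"dx":-0.08,"dy":-0.311,"dz":-0.08,"twist":0}]' 35
python3 go.py .618 -.3172 .005 0
```

```text
clock: 25.25
tcp_pos: [0.6162, -0.316, 0.2644]
tool_rot: [[-1.0, -0.0, -0.004], [-0.0, 1.0, 0.003], [0.004, 0.003, -1.0]]
ft_force: [0.2, -0.6, -0.8]
opening: 0.0727
finger_force: 0.0
clock 25.25 d(mm) [-2.1 -1.4 86.4] twist 0.0 tip [ 0.6155 -0.3155  0.0914] q6 -2.14 open 0.0727
```

```bash
python3 -m crank '[{"gripper":0.7,"dx":-0.002,"dy":-0.0014,"dz":0.03,"twist":0},{"gripper":0.7,"dx":-0.002,"dy":-0.0014,"dz":0.07,"twist":0},{"gripper":0.7,"dx":-0.002,"dy":-0.0014,"dz":0.084,"twist":0},{"gripper":0.7,"dx":-0.002,"dy":-0.0014,"dz":0.084,"twist":0},{"gripper":-1,"dx":-0.002,"dy":-0.0014,"dz":0.084,"twist":0},{"gripper":-1,"dx":-0.002,"dy":-0.0014,"dz":0.084,"twist":0},{"gripper":-1,"dx":-0.002,"dy":-0.0014,"dz":0.084,"twist":0},{"gripper":-1,"dx":-0.002,"dy":-0.0014,"dz":0.084,"twist":0},{"gripper":-1,"dx":-0.002,"dy":-0.0014,"dz":0.084,"twist":0},{"gripper":-1,"dx":-0.002,"dy":-0.0014,"dz":0.084,"twist":0},{"gripper":-1,"dx":-0.002,"dy":-0.0014,"dz":0.084,"twist":0}]' 60
python3 go.py .6035 -.006 .15 0
python3 - <<'E'
from fit import *
P=[imaging.read_camera("top"),imaging.read_camera("scene")]
fit("jar_mid",(.537,-.006),P)
E
```

```text
clock: 26.35
tcp_pos: [0.6203, -0.3185, 0.1855]
tool_rot: [[-1.0, 0.0, 0.003], [0.0, 1.0, -0.001], [-0.003, -0.001, -1.0]]
ft_force: [0.7, 2.4, 6.7]
opening: 0.0364
finger_force: 59.9
clock 26.35 d(mm) [  16.4  312.3 -137.9] twist -0.0 tip [ 0.6209 -0.3187  0.0125] q6 -2.14 open 0.0364
jar_mid [([0.5378, -0.0032], np.float64(0.08))]
```

```bash
python3 -m crank '[{"gripper":-1,"dx":0,"dy":0,"dz":-0.05,"twist":0},{"gripper":-1,"dx":0,"dy":0,"dz":-0.1,"twist":0},{"gripper":-1,"dx":0,"dy":0.03,"dz":-0.14,"twist":0},{"gripper":-1,"dx":0,"dy":0.08,"dz":-0.15,"twist":0},{"gripper":-1,"dx":0,"dy":0.13,"dz":-0.15,"twist":0},{"gripper":-1,"dx":0,"dy":0.18,"dz":-0.15,"twist":0},{"gripper":-1,"dx":0.016,"dy":0.23,"dz":-0.15,"twist":0},{"gripper":-1,"dx":0.016,"dy":0.27,"dz":-0.15,"twist":0},{"gripper":-1,"dx":0.016,"dy":0.3,"dz":-0.14,"twist":0},{"gripper":-1,"dx":0.016,"dy":0.313,"dz":-0.12,"twist":0},{"gripper":-1,"dx":0.016,"dy":0.313,"dz":-0.1,"twist":0},{"gripper":-1,"dx":0.016,"dy":0.313,"dz":-0.07,"twist":0},{"gripper":-1,"dx":0.016,"dy":0.313,"dz":-0.04,"twist":0},{"gripper":-1,"dx":0.016,"dy":0.313,"dz":-0.04,"twist":0},{"gripper":-1,"dx":0.016,"dy":0.313,"dz":-0.04,"twist":0}]' 60
python3 go.py .604 -.005 .0125 0
```

```text
clock: 28.05
tcp_pos: [0.6032, -0.0054, 0.2232]
tool_rot: [[-1.0, -0.0, -0.001], [-0.0, 1.0, 0.0], [0.001, 0.0, -1.0]]
ft_force: [0.5, 0.0, -3.2]
opening: 0.0364
finger_force: 62.2
clock 28.05 d(mm) [-0.8  0.4 37.7] twist 0.0 tip [ 0.603  -0.0054  0.0502] q6 -1.69 open 0.0364
```

```bash
python3 -m crank '[{"gripper":-1,"dx":-0.001,"dy":0,"dz":0.02,"twist":0},{"gripper":-1,"dx":-0.001,"dy":0,"dz":0.033,"twist":0},{"gripper":-1,"dx":-0.001,"dy":0,"dz":0.036,"twist":0},{"gripper":-1,"dx":-0.001,"dy":0,"dz":0.038,"twist":0},{"gripper":-1,"dx":-0.001,"dy":0,"dz":0.039,"twist":0}]' 60
python3 go.py .604 -.005 .0125 0
```

```text
clock: 28.55
tcp_pos: [0.6043, -0.0055, 0.1854]
tool_rot: [[-1.0, -0.0, 0.0], [-0.0, 1.0, -0.0], [-0.0, -0.0, -1.0]]
ft_force: [-5.0, -0.5, 14.6]
opening: 0.0362
finger_force: 63.9
clock 28.55 d(mm) [ 0.3  0.5 -0.1] twist 0.0 tip [ 0.6043 -0.0055  0.0124] q6 -1.69 open 0.0362
```

```bash
python3 -m crank '[{"gripper":0.1,"dx":0,"dy":0,"dz":0.0,"twist":0},{"gripper":0.1,"dx":0,"dy":0,"dz":0.0,"twist":0},{"gripper":0.5,"dx":0,"dy":0,"dz":0.0,"twist":0},{"gripper":0.5,"dx":0,"dy":0,"dz":0.0,"twist":0},{"gripper":0.5,"dx":0,"dy":0,"dz":-0.05,"twist":0},{"gripper":0.5,"dx":0,"dy":0,"dz":-0.1,"twist":0},{"gripper":0.5,"dx":0,"dy":0,"dz":-0.14,"twist":0},{"gripper":0.5,"dx":0,"dy":0,"dz":-0.15,"twist":0}]' 60
python3 go.py .5143 .1541 .12 94.5
```

```text
clock: 29.35
tcp_pos: [0.6061, -0.0056, 0.339]
tool_rot: [[-1.0, -0.0, 0.009], [-0.0, 1.0, -0.001], [-0.009, -0.001, -1.0]]
ft_force: [1.1, 0.1, 0.8]
opening: 0.0643
finger_force: 0.0
clock 29.35 d(mm) [ 92.2 159.8  45. ] twist 85.5 tip [ 0.6076 -0.0058  0.166 ] q6 -1.69 open 0.0643
```

```bash
python3 -m crank '[{"gripper":1,"dx":0.03,"dy":0.04,"dz":0,"twist":85.5},{"gripper":1,"dx":0.05,"dy":0.08,"dz":0,"twist":85.5},{"gripper":1,"dx":0.07,"dy":0.12,"dz":0,"twist":85.5},{"gripper":1,"dx":0.0922,"dy":0.16,"dz":0,"twist":85.5},{"gripper":1,"dx":0.0922,"dy":0.16,"dz":0,"twist":85.5},{"gripper":1,"dx":0.0922,"dy":0.16,"dz":0.02,"twist":85.5},{"gripper":1,"dx":0.0922,"dy":0.16,"dz":0.04,"twist":85.5},{"gripper":1,"dx":0.0922,"dy":0.16,"dz":0.05,"twist":85.5},{"gripper":1,"dx":0.0922,"dy":0.16,"dz":0.05,"twist":85.5},{"gripper":1,"dx":0.0922,"dy":0.16,"dz":0.05,"twist":85.5},{"gripper":1,"dx":0.0922,"dy":0.16,"dz":0.05,"twist":85.5},{"gripper":1,"dx":0.0922,"dy":0.16,"dz":0.05,"twist":85.5},{"gripper":1,"dx":0.0922,"dy":0.16,"dz":0.05,"twist":85.5}]' 30
python3 go.py .5143 .1541 .0454 94.5
```

```text
clock: 30.65
tcp_pos: [0.512, 0.1545, 0.2835]
tool_rot: [[-0.082, 0.997, -0.0], [0.997, 0.082, -0.0], [-0.0, -0.0, -1.0]]
ft_force: [-0.5, -0.8, 0.3]
opening: 0.0853
finger_force: 0.0
clock 30.65 d(mm) [-0.6  2.3 65.1] twist 0.2 tip [0.5119 0.1545 0.1105] q6 0.08 open 0.0853
```

```bash
python3 -m crank '[{"gripper":1,"dx":0,"dy":0.0023,"dz":0.03,"twist":0},{"gripper":1,"dx":0,"dy":0.0023,"dz":0.055,"twist":0},{"gripper":1,"dx":0,"dy":0.0023,"dz":0.06,"twist":0},{"gripper":1,"dx":0,"dy":0.0023,"dz":0.062,"twist":0},{"gripper":1,"dx":0,"dy":0.0023,"dz":0.064,"twist":0},{"gripper":1,"dx":0,"dy":0.0023,"dz":0.064,"twist":0}]' 30
python3 go.py .4963 .1527 .037 94.5
python3 -c "
from h import *
p=imaging.read_camera('scene'); cv2.imwrite('pics/s8.png',cv2.resize(p['frame'][160:250,350:450,::-1],None,fx=6,fy=6,interpolation=2))"
```

```text
clock: 31.25
tcp_pos: [0.5149, 0.1548, 0.2205]
tool_rot: [[-0.079, 0.997, 0.002], [0.997, 0.079, 0.0], [0.0, 0.002, -1.0]]
ft_force: [0.4, 0.4, 0.3]
opening: 0.0854
finger_force: 0.0
clock 31.25 d(mm) [ -0.7 -18.7  10.5] twist 0.0 tip [0.5151 0.1549 0.0475] q6 0.08 open 0.0854
```

View pics/s8.png

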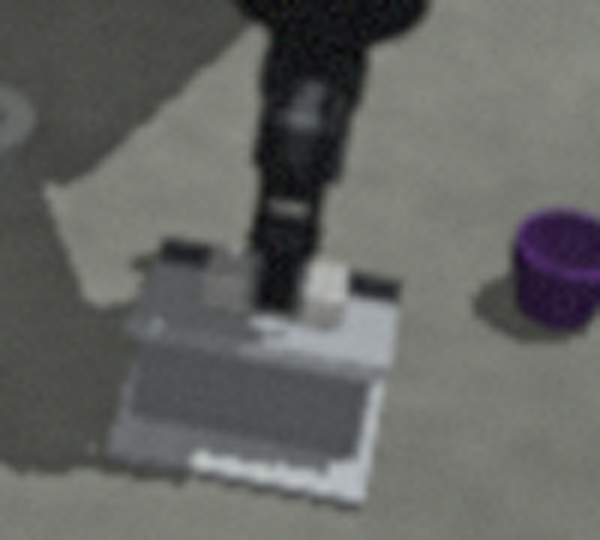

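One finger is just up-slope of the tile, in line with its middle. I'm pushing it gently down the slope.

```bash
python3 -m crank '[{"gripper":1,"dx":0,"dy":-0.004,"dz":0.003,"twist":0},{"gripper":1,"dx":0,"dy":-0.007,"dz":0.0045,"twist":0},{"gripper":1,"dx":0,"dy":-0.01,"dz":0.006,"twist":0},{"gripper":1,"dx":0,"dy":-0.012,"dz":0.007,"twist":0},{"gripper":1,"dx":0,"dy":-0.014,"dz":0.008,"twist":0},{"gripper":1,"dx":0,"dy":-0.015,"dz":0.0085,"twist":0}]' 30
python3 go.py .4963 .1527 .037 94.5
```

```text
clock: 31.9
tcp_pos: [0.4993, 0.1536, 0.2112]
tool_rot: [[-0.079, 0.997, 0.0], [0.997, 0.079, -0.0], [-0.0, 0.0, -1.0]]
ft_force: [-0.3, 0.5, 0.6]
opening: 0.0851
finger_force: 0.3
clock 31.90 d(mm) [-0.6 -3.   1.2] twist 0.0 tip [0.4993 0.1535 0.0382] q6 0.09 open 0.0851
```

Light finger contact has begun (0.3 N). I'll continue in small steps.

```bash
python3 -m crank '[{"gripper":1,"dx":0,"dy":-0.001,"dz":0.0005,"twist":0},{"gripper":1,"dx":0,"dy":-0.002,"dz":0.001,"twist":0},{"gripper":1,"dx":0,"dy":-0.003,"dz":0.0015,"twist":0},{"gripper":1,"dx":0,"dy":-0.003,"dz":0.0015,"twist":0}]' 30
python3 go.py .4963 .1527 .037 94.5
```

```text
clock: 32.3
tcp_pos: [0.4971, 0.1534, 0.2101]
tool_rot: [[-0.078, 0.997, 0.002], [0.997, 0.078, 0.0], [0.0, 0.002, -1.0]]
ft_force: [1.8, -0.4, 2.9]
opening: 0.085
finger_force: 1.5
clock 32.30 d(mm) [-0.6 -0.9  0.1] twist 0.0 tip [0.4975 0.1534 0.0371] q6 0.09 open 0.085
```

```bash
python3 -m crank '[{"gripper":1,"dx":0,"dy":-0.001,"dz":0.0003,"twist":0},{"gripper":1,"dx":0,"dy":-0.002,"dz":0.0006,"twist":0},{"gripper":1,"dx":0,"dy":-0.003,"dz":0.001,"twist":0},{"gripper":1,"dx":0,"dy":-0.003,"dz":0.001,"twist":0}]' 30
python3 go.py .4963 .1527 .037 94.5
```

```text
clock: 32.7
tcp_pos: [0.496, 0.1531, 0.2098]
tool_rot: [[-0.079, 0.997, 0.007], [0.997, 0.079, 0.0], [-0.0, 0.007, -1.0]]
ft_force: [5.7, -2.3, 3.9]
opening: 0.0854
finger_force: 3.9
clock 32.70 d(mm) [-0.4  0.3 -0.2] twist 0.0 tip [0.4972 0.1532 0.0368] q6 0.09 open 0.0854
```

The force now rises with almost no motion, so the tile is against the ledge. I'll back off and check everything.

```bash
python3 -m crank '[{"gripper":1,"dx":0,"dy":0.006,"dz":-0.004,"twist":0},{"gripper":1,"dx":0,"dy":0.01,"dz":-0.02,"twist":0},{"gripper":1,"dx":0,"dy":0.01,"dz":-0.06,"twist":0},{"gripper":1,"dx":0,"dy":0.01,"dz":-0.11,"twist":0},{"gripper":1,"dx":0.05,"dy":-0.02,"dz":-0.16,"twist":0},{"gripper":1,"dx":0.1,"dy":-0.05,"dz":-0.18,"twist":0},{"gripper":1,"dx":0.15,"dy":-0.08,"dz":-0.18,"twist":0},{"gripper":1,"dx":0.2,"dy":-0.12,"dz":-0.18,"twist":0},{"gripper":1,"dx":0.25,"dy":-0.16,"dz":-0.18,"twist":0},{"gripper":1,"dx":0.3,"dy":-0.2,"dz":-0.18,"twist":0},{"gripper":1,"dx":0.3,"dy":-0.2,"dz":-0.18,"twist":0},{"gripper":1,"dx":0.3,"dy":-0.2,"dz":-0.18,"twist":0}]' 30
python3 tile.py
python3 - <<'E'
from fit import *
P=[imaging.read_camera("top"),imaging.read_camera("scene")]
fit("jar_mid",(.537,-.006),P); fit("weight_mid",(.604,-.005),P)
fit("balance",(.537,-.167),P[:1]) 
M["lid_mid"]=[X+[0,0,.072] for X in M["lid_mid"]]; fit("lid_mid",(.538,-.168),P)
fit("beaker_mid",(.5,-.34),P); fit("tape_mid",(.427,-.006),P)
cv2.imwrite('pics/f.png',cv2.resize(P[1]["frame"][130:260,200:460,::-1],None,fx=3,fy=3,interpolation=2))
E
```

```text
clock: 33.9
tcp_pos: [0.2674, 0.4375, 0.3881]
tool_rot: [[-0.08, 0.997, -0.003], [0.997, 0.08, -0.002], [-0.002, -0.003, -1.0]]
ft_force: [0.8, 0.4, 0.2]
opening: 0.0852
finger_force: 0.0
0.48 area 265.6052643402945 238 offset in stand mm [2.  0.2 0. ] rect ((395.55596923828125, 206.69198608398438), (23.344552993774414, 10.643684387207031), 10.304847717285156) ((395.5763854980469, 206.0848846435547), (24.081018447875977, 11.250396728515625), 9.961097717285156)
0.71 area 360.6925026810495 343 offset in stand mm [1.6 1.2 0. ] rect ((262.0, 206.5), (19.0, 18.0), 90.0) ((262.792236328125, 206.51116943359375), (19.067564010620117, 19.409664154052734), 85.75827026367188)
jar_mid [([0.5358, -0.0049], np.float64(0.15)), ([0.5326, -0.0042], np.float64(0.38)), ([0.5343, -0.0043], np.float64(0.55))]
weight_mid [([0.6009, -0.0034], np.float64(0.04))]
balance [([0.5405, -0.1671, -0.0074], np.float64(0.18))]
lid_mid [([0.5403, -0.1674], np.float64(0.06))]
beaker_mid [([0.5079, -0.3401], np.float64(0.19)), ([0.4992, -0.3354], np.float64(0.22)), ([0.5041, -0.3368], np.float64(0.44))]
tape_mid [([0.4234, 0.0022], np.float64(0.1)), ([0.4211, 0.0012], np.float64(0.04)), ([0.4229, 0.0022], np.float64(0.16))]
```

View pics/f.png

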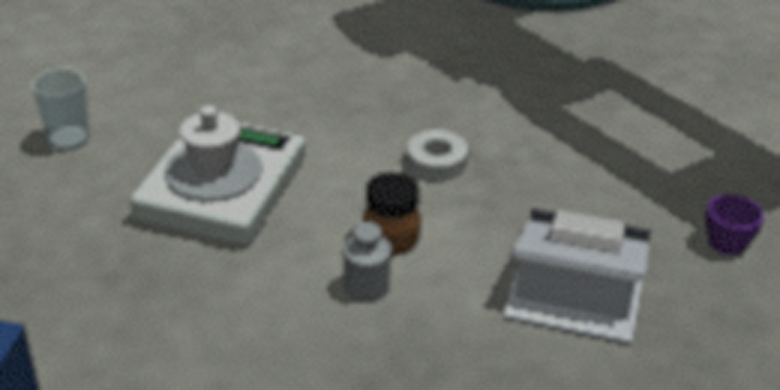

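The view shows the lidded crucible centred on the pan and the jar with the weight behind it. The tile is flat against the ledge, and the beaker and tape have not moved. I'm handing in.

```bash
python3 -c "
from workcell import workorder; print(workorder.hand_in())"
```

```text
the job is handed in; nothing more can be done
None
```

The bench is set up and the job is handed in at about 34 s of the 128 s; the last camera check put every placed part within its limits with the beaker and tape in place, but the hand-in returned no verdict.

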